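# Hook a paint jar out of the back of a deep rack

### The arm

A 6-joint arm with a two-finger parallel gripper is mounted at the origin on the work surface. World frame = base frame: x ahead of the robot, y to its left, z up, the work surface at z = 0. Lengths are in mm, angles in degrees, forces in N, time in s.
With the tool pointing down it reaches from about 325 to 850 mm from the base axis. Payload 4.4 kg.
Tool frame: the origin (TCP) lies on the mounting face of the last link; the fingertips stand 199 mm ahead of it and the grasp point (between the pads) lies 180 mm ahead of it (manip.pinch_z is the distance from the TCP to the grasp point, in mm); z points along the fingers, y is the line along which they close (so a half turn about z gives the same grasp; the last joint's range is limited). The gripper opens to 94 mm and grips with 3 to 60 N. Pads are 16 mm wide; open, the fingers measure 119 mm over their backs; the gripper's body (75 mm by 177 mm) begins 78 mm behind the grasp point.
Start: joints at [68.497, 11.837, 88.321, -0, 79.842, -8.623], TCP at [128.184, 560.533, 404.647] pointing down, gripper open.
Joint ranges: [-156.59, 156.59], [-49.26, 127.26], [12.9, 141.05], [-63.56, 243.56], [4.71, 150.69], [-161.64, 161.64]. Speed limits (degrees/s): [159.86, 159.86, 180, 180, 180, 180].

### API

Orientations are given as a 3x3 rotation matrix whose columns are the frame's x, y, z axes.
In Python, from rig import manip, grab_frame, camera_model gives the robot as it stands.
- The arm moves only by the tool play_rows, never from a script. Its argument "increments" is a list of rows, each a list of 3 entries, a list of its own where there are three numbers: the closure, from 0 (fully open) to 1 (shut), then the shift along the tool's x, y, z in cm, then the turn about the tool's z in degrees. A call has 1 to 12 rows; each row is the pose to reach, as a shift and turn from the pose commanded when the call began, along the tool's axes at that moment; what a row does not reach only later rows make up. A row lasts 1/12 s, in which the tool goes at most 41.7 mm and 7.16 degrees, less where a joint would pass 70% of its speed; a pose out of reach is approached as far as the arm can. A call with a gripper value outside its range is refused whole. The fingers move at their own pace and stop on an object; the grip force is fixed at half the most. Time passes only in rows, so rows that repeat a pose let the fingers close. It gives the time, the measured TCP pose, the force, the opening and the grip force at its end, in the units of the state.
- manip.sense(): the state, without advancing time (a new reading comes with each control period).
- grab_frame(name): name is "scene" or "top" or "wrist"; returns the picture (480x640x3 uint8, blue, green, red); there is no depth.
- camera_model(name): a dict with "intrinsics" (3x3 intrinsics, pixels), "T" (4x4, takes a point from camera to world coordinates); the wrist camera has in their place "tool_from_camera" (4x4, takes a point from camera to tool coordinates, whose origin is the TCP and whose axes are the flange's). Camera axes: x right, y up, looking along -z (the intrinsics and any distortion apply to the point x, -y, -z); pixel columns grow to the right and rows downward; lengths in mm; the calibration is good to about 2 mm. A picture is of the moment at which its call begins: read the wrist's pose just before it. camera_model takes no time and is no camera call.
- manip.hand_in(): hands the job in; it is judged then, once.
The state is a dict: "t": time; "q": joint angles; "dq": joint speeds; "effort": joint torques, N m; "eef_pos": TCP position; "eef_rot": TCP orientation; "force": force on the tool from outside, world axes, zero at the start; "moment": the same for the moment, N m; "finger_gap": finger opening in mm; "gripper_force": force on a finger pad.
Only numpy, scipy, OpenCV 4.12 (cv2) and the standard library are available. Lean on these libraries where they do the work, as an engineer would, in place of code of your own. Each camera call takes 0.05 s, during which the arm holds its last target. There are 200 camera calls.

### The job

The red-capped paint jar has been pushed to the back of its bay in the dark two-bay rack. Take the long picker from its stand, reach in over the jar, drop the claw behind it and draw the jar upright out of the rack with the picker, not with the fingers; then put the picker back on its stand as it was and set the jar down, without dropping it, wholly on the round white mixing tile. Do not tip it over on the way, and leave the blue-capped and green-capped jars where they are.

Things in the scene. Friction and masses are not known exactly. Their poses are not given: they have to be found in the camera images.
- rack: Fixed dark see-through rack with two bays and no floor, 220 deep (x), 183 wide (y), 172 mm high. Origin: middle of its footprint at bench level; x points INTO the bays: open mouths at x -110, back wall's inner face at x +105 mm. Bays centred at y +44.5 and -44.5 mm, 84 mm wide inside, open up to the roof, its underside 160 mm above the bench, slatted with 14 mm gaps that show the jars from above.
- jar_red: The jar wanted: loose squat jar, red cap and body, upright on the bench at the back of either bay, 26 mm or more off the back wall, near the bay's middle line. 62 mm high; body 58 mm diameter up to 40 mm, cap 50 mm diameter from 44 to 62 mm; about 140 g. Origin: centre of its underside, z up. Pulled low down it slides; pulled near its cap it may topple.
- jar_blue: The same jar with blue cap and body, in the other bay. Bystander.
- picker: Loose long picker, 377 mm, 180 g, balanced near its origin: the centre of the orange handle. x runs along the rod to the claw, z up. Handle 150 long (x), 22 wide (y), 26 mm high, with a steel butt behind. 8 mm rod on the axis to x 280 mm, where a steel claw hangs down 62 mm below the axis; its lower 34 mm is a scoop 47 mm wide, 4 mm thick, wings bent 9 mm towards the handle.
- picker_rod (a point): Point on the axis of the picker's rod, at (118, 0, 0) mm in the picker's frame, that lies over the stand's front fork when the picker is home.
- picker_stand: Fixed grey stand that holds the picker level, claw hanging free. Origin at bench level, x the way the picker points. The picker's origin rests within 4 mm of (0, 0, 85) mm here, same yaw: handle in a fork at x -57 mm (34 mm wide inside, bearing 72 mm up), rod in a fork at x 118 mm (22 mm wide inside, bearing 81 mm up). Forks 12 mm thick, cheeks 11 mm high; base 220 x 75 x 12 mm.
- mixing_tile: Fixed round white ceramic tile, 150 mm diameter, 12 mm thick. Origin at the centre of its underside on the bench.
- jar_green: Bystander: green-capped jar of the same size, on the open bench behind the rack. Origin at its underside.
Things that resemble listed ones, but are neither listed nor needed, are in the scene too. Leave any pink look-alike of the picker_stand alone.

How it is judged:
By the outcome, as a careful person would: the job done as asked, in the order asked, and still so for the second after the job is handed in, with the robot touching nothing.
It also fails if it takes over 72 s, if anything falls off the work surface, if the arm or the gripper's body presses on something with over 40 N, if the wrist force passes 120 N, or if a joint passes its speed limit or range.

## Working session

There is one attempt and no reset: what is moved stays moved. The work goes in short steps, Python scripts to look and compute and a tool call to move; the robot and the scene stay as the last step left them, time stands still between calls to the robot, and variables do not carry over. Pictures are saved under pics/ and viewed, at most 14 in all, crops included, and the job is handed in when it is done.

Besides the shell and the picture viewer there is one more tool, called after "Request:" as name(argument=value, ...), one argument or row to a line, values as JSON. play_rows: Moves the arm, as the interface text tells. Its arguments: {"type":"object","properties":{"increments":{"type":"array","items":{"type":"array"}}},"required":["increments"]}

```bash
mkdir -p pics; ls; python3 - <<'E'
from rig import manip, grab_frame, camera_model
import cv2,numpy as np
np.set_printoptions(suppress=True,precision=3)
s=manip.sense();print({k:s[k] for k in('t','eef_pos','eef_rot','finger_gap')})
for n in('scene','top'):
    cv2.imwrite(f'pics/{n}0.png',grab_frame(n));c=camera_model(n);print(n,c)
print(camera_model('wrist'))
E
```

```text
pics
{'t': 0.0, 'eef_pos': array([128.046, 560.2  , 403.52 ]), 'eef_rot': array([[-0.975,  0.223, -0.001],
       [ 0.223,  0.975, -0.002],
       [ 0.   , -0.002, -1.   ]]), 'finger_gap': 93.62352386260973}
scene {'intrinsics': array([[500.816,   0.   , 312.897],
       [  0.   , 500.816, 242.129],
       [  0.   ,   0.   ,   1.   ]]), 'T': array([[  -0.898,   -0.362,    0.251,  835.153],
       [   0.441,   -0.741,    0.507,  695.254],
       [   0.003,    0.566,    0.825, 1290.852],
       [   0.   ,    0.   ,    0.   ,    1.   ]])}
top {'intrinsics': array([[564.218,   0.   , 317.8  ],
       [  0.   , 564.218, 230.691],
       [  0.   ,   0.   ,   1.   ]]), 'T': array([[  -0.023,    0.992,   -0.122,  284.957],
       [  -1.   ,   -0.023,    0.001,  -35.639],
       [  -0.002,    0.122,    0.993, 1495.363],
       [   0.   ,    0.   ,    0.   ,    1.   ]])}
{'intrinsics': array([[350.649,   0.   , 322.59 ],
       [  0.   , 350.649, 241.039],
       [  0.   ,   0.   ,   1.   ]]), 'tool_from_camera': array([[ 0.   ,  0.972,  0.234, 67.236],
       [ 1.   , -0.   , -0.   , -0.028],
       [-0.   ,  0.234, -0.972, 20.681],
       [ 0.   ,  0.   ,  0.   ,  1.   ]])}
```

View pics/top0.png

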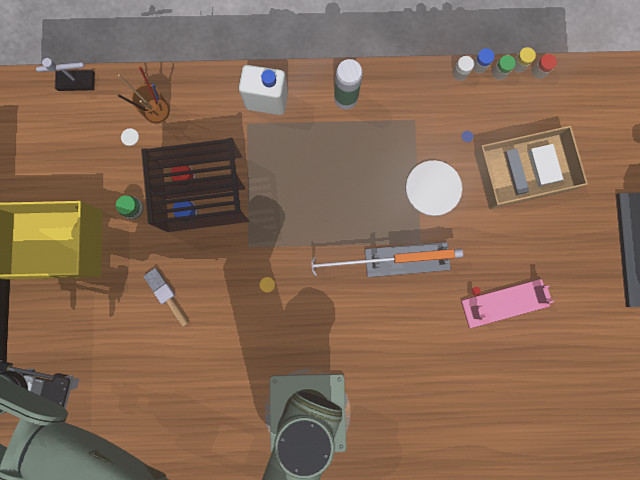

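View pics/scene0.png

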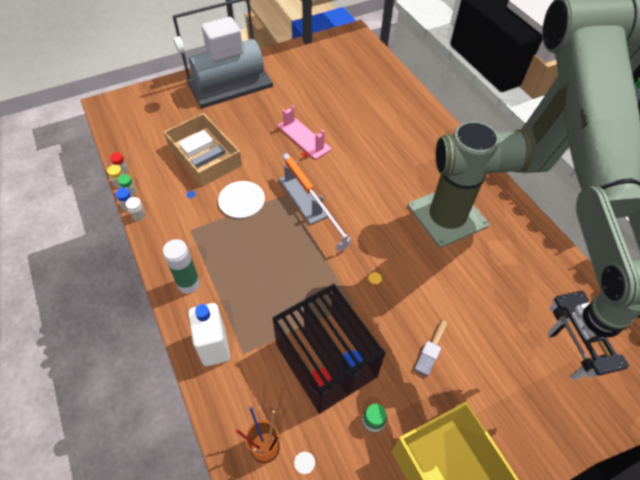

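Top view: red jar in the rack bay at (180,174), with the mouths facing right (−y). Candidates for the jar are the rack one, the red-capped bottle at (547,62) and the red button at (476,291). I choose the rack one. For the picker and stand, I choose the orange handle (425,256) on the grey stand, and the pink stand (508,303) is the decoy. The tile is at (434,187); the white discs at (129,137) and (467,136) are too small. The scene view agrees: red cap (320,377), handle (299,174), tile (241,199).

```bash
cat > h.py <<'E'
from rig import manip, grab_frame, camera_model
import cv2,numpy as np
np.set_printoptions(suppress=True,precision=1)
def cam(n,s=None):
    c=camera_model(n)
    if n!='wrist': return np.array(c['intrinsics']),np.array(c['T'])
    s=s or manip.sense(); W=np.eye(4);W[:3,:3]=s['eef_rot'];W[:3,3]=s['eef_pos']
    return np.array(c['intrinsics']),W@np.array(c['tool_from_camera'])
def ray(C,p):
    K,T=C; d=np.linalg.solve(K,[p[0],p[1],1.]); d=T[:3,:3]@[d[0],-d[1],-d[2]]
    return T[:3,3],d/np.linalg.norm(d)
def plane(C,p,z):
    o,d=ray(C,p); return o+d*(z-o[2])/d[2]
def tri(C1,p1,C2,p2):
    o1,d1=ray(C1,p1);o2,d2=ray(C2,p2)
    t=np.linalg.lstsq(np.c_[d1,-d2],o2-o1,rcond=None)[0]
    a,b=o1+t[0]*d1,o2+t[1]*d2; return (a+b)/2,np.linalg.norm(a-b)
def proj(C,P):
    K,T=C; q=T[:3,:3].T@(np.array(P,float)-T[:3,3]); q=K@[q[0],-q[1],-q[2]]; return q[:2]/q[2]
def mask(im,lo,hi,roi=None):
    h=cv2.cvtColor(im,cv2.COLOR_BGR2HSV); m=cv2.inRange(h,lo,hi)
    if roi: 
        k=np.zeros_like(m);x0,y0,x1,y1=roi;k[y0:y1,x0:x1]=255;m&=k
    return m
def blobs(m,amin=30):
    n,l,st,c=cv2.connectedComponentsWithStats(m)
    return [(st[i].tolist(),c[i]) for i in range(1,n) if st[i][4]>amin]
E
python3 - <<'E'
from h import *
ims={n:cv2.imread(f'pics/{n}0.png') for n in('top','scene')}
for n,im in ims.items():
    C=cam(n)
    print(n)
    for nm,lo,hi in [('orange',(5,150,120),(16,255,255)),('red',(0,150,50),(4,255,255)),('red2',(174,150,50),(180,255,255)),('blue',(105,150,50),(125,255,255)),('green',(50,150,60),(80,255,255)),('white',(0,0,200),(180,25,255)),('stand',(100,20,80),(125,110,190))]:
        for st,c in blobs(mask(im,lo,hi),40):print(nm,st,c,plane(C,c,60)[:2])
    g=cv2.inRange(cv2.cvtColor(im,cv2.COLOR_BGR2GRAY),0,45)
    for st,c in blobs(g,800):print('dark',st,c)
t=ims['top'][120:290,110:480]
cv2.imwrite('pics/c1.png',cv2.resize(t,None,fx=2.1,fy=2.1,interpolation=3))
s=ims['scene'][270:420,230:420]
cv2.imwrite('pics/c2.png',cv2.resize(s,None,fx=4,fy=4,interpolation=3)[:600])
E
```

```text
top
orange [145, 100, 23, 21, 276] [157.  111.1] [788.3 379.5]
orange [395, 249, 60, 14, 500] [424.5 255.8] [ 390.5 -306.8]
red [541, 54, 15, 15, 174] [548.3  60.9] [ 901.6 -659.6]
red [139, 67, 18, 35, 57] [147.9  84.9] [860.7 404.6]
red [171, 166, 20, 6, 84] [180.  168.5] [632.4 317.9]
red [172, 174, 21, 7, 102] [182.2 177. ] [609.7 312.1]
red [472, 287, 9, 9, 59] [476.  290.8] [ 298.9 -432.9]
blue [479, 49, 15, 14, 171] [486.   55.6] [ 920.4 -495.1]
blue [262, 70, 14, 13, 140] [268.1  76.2] [877.1  85.9]
blue [173, 202, 19, 6, 74] [181.7 204.3] [537.9 312.9]
blue [174, 210, 17, 7, 78] [182.1 213. ] [515.1 311.8]
white [458, 56, 16, 15, 178] [465.5  63. ] [ 901.  -439.5]
white [338, 59, 23, 23, 420] [349.   70.5] [ 887.8 -129.1]
white [240, 66, 44, 31, 812] [259.2  81.7] [862.3 109.6]
white [121, 129, 17, 16, 223] [129.1 136.6] [720.9 451.8]
white [532, 144, 31, 40, 818] [546.9 163.6] [ 622.9 -635.8]
white [406, 161, 56, 54, 2362] [433.7 187.6] [ 566.5 -338.8]
white [313, 258, 81, 9, 141] [353.5 262. ] [ 378.7 -125.5]
white [155, 285, 18, 18, 99] [164.3 294.1] [308.6 355.4]
stand [
[... 4219 characters left out ...]
te [26, 346, 16, 11, 76] [ 32.1 350.5] [1263.9  -74.9]
white [21, 363, 12, 18, 91] [ 27.5 371.4] [1283.   -21.9]
white [5, 379, 39, 56, 551] [ 25.7 409.8] [1301.6   75.4]
white [295, 452, 20, 22, 330] [304.2 462.3] [747.5 479. ]
stand [189, 42, 73, 46, 1663] [223.5  65.9] [ 405.7 -967.8]
stand [193, 147, 30, 18, 200] [208.1 155.6] [ 622.  -534.3]
stand [281, 168, 45, 55, 823] [302.6 198.7] [ 415.9 -225.2]
stand [416, 354, 18, 21, 174] [424.6 363.4] [369.1 402. ]
stand [596, 355, 28, 16, 290] [609.8 362.6] [-58.4 609. ]
dark [451, 0, 116, 91, 6381] [503.5  38.7]
dark [274, 285, 111, 128, 6284] [330.8 349.9]
dark [554, 299, 68, 75, 824] [587.9 330.4]
dark [572, 446, 68, 34, 1299] [615.3 467.6]
```

View pics/c1.png

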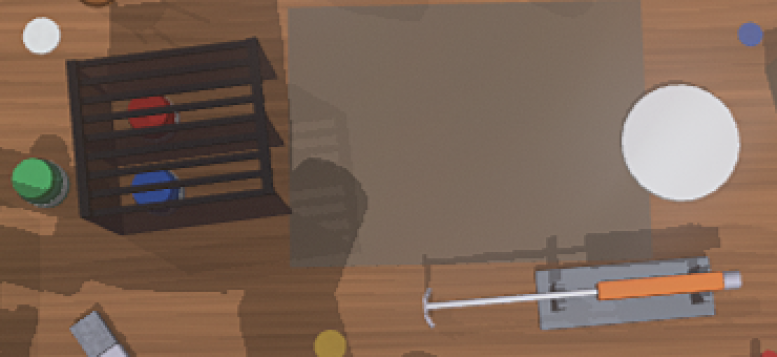

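View pics/c2.png

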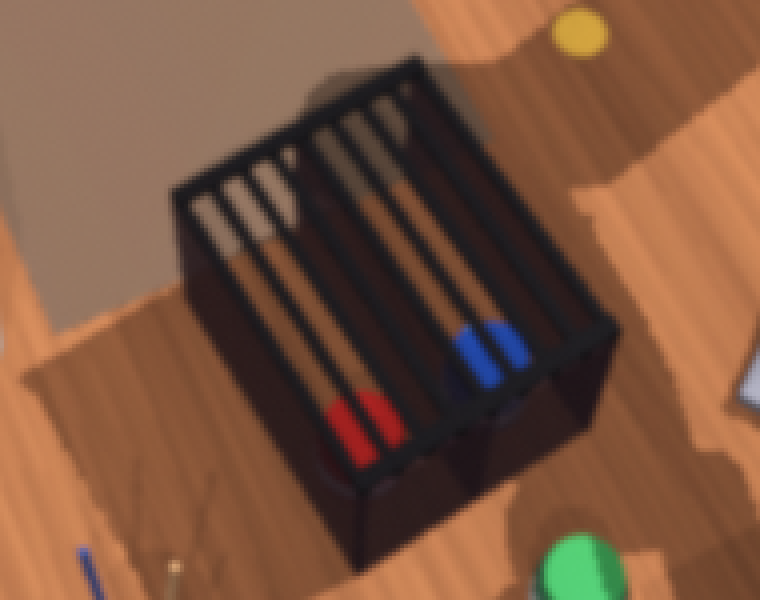

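```bash
python3 - <<'E'
from h import *
T,S=cam('top'),cam('scene')
it,is_=cv2.imread('pics/top0.png'),cv2.imread('pics/scene0.png')
pt=[(232.9,139),(238.6,211.9),(149.5,222),(143,149.5)]
ps=[(273,317.5),(333.8,285),(384,352),(320,390)]
R=[]
for a,b in zip(pt,ps):
    r,e=tri(T,a,S,b);print('rack',r,e,'plane172',plane(T,a,172)[:2],plane(S,b,172)[:2]);R.append((plane(T,a,172)+plane(S,b,172))/2)
R=np.array(R);print('rack c',R.mean(0),'sides',[np.linalg.norm(R[i]-R[i-1]) for i in range(4)],'yaw',[np.degrees(np.arctan2(*(v[[1,0]]))) for v in(R[3]-R[0],R[2]-R[1])])
def hand(im,roi):
    m=mask(im,(3,120,90),(18,255,255),roi);m=cv2.morphologyEx(m,cv2.MORPH_CLOSE,np.ones((3,3)))
    c=max(cv2.findContours(m,0,1)[0],key=cv2.contourArea);r=cv2.minAreaRect(c);b=cv2.boxPoints(r)
    d=[(np.linalg.norm(b[i]-b[i-1]),(b[i]+b[i-1])/2) for i in range(4)];d.sort(key=lambda x:x[0])
    return r,d[0][1],d[1][1]
a=hand(it,(385,240,460,270));b=hand(is_,(282,150,318,197));print(a,b)
for i in(1,2):
    for j in (1,2):print(i,j,tri(T,a[i],S,b[j]))
    print(plane(T,a[i],92))
print('tip rod top',plane(T,(313.5,265.5),85))
for n,C,im,roi in(('t',T,it,(400,155,470,222)),('s',S,is_,(212,175,270,222))):
    c=max(cv2.findContours(mask(im,(0,0,190),(180,35,255),roi),0,1)[0],key=cv2.contourArea)
    P=np.array([plane(C,p[0],12)[:2] for p in c],np.float32);print('tile',cv2.minEnclosingCircle(P), cv2.fitEllipse(P))
    for z in(11,):pass
E
```

```text
rack [678.8 163.5 163.9] 3.3887764600720467 plane172 [674.9 163.2] [681.2 166.2]
rack [500.4 149.5 165.4] 6.474782171980849 plane172 [496.7 150.4] [504.9 150.7]
rack [479.3 362.4 166.7] 2.919576255728378 plane172 [477.4 361.7] [482.2 363.1]
rack [656.1 378.6 171.3] 4.519653910888276 plane172 [654.  379.7] [658.  377.5]
rack c [578.7 264.1 172. ] sides [np.float64(215.0216937989681), np.float64(177.82602392287308), np.float64(212.83127781956605), np.float64(176.96987936682223)] yaw [np.float64(95.88907497429996), np.float64(95.66874559388492)]
(((426.5, 257.0), (65.0, 24.0), 0.0), array([394., 257.], dtype=float32), array([459., 257.], dtype=float32)) (((299.5, 172.0), (44.0, 35.0), 90.0), array([299.5, 150. ], dtype=float32), array([299.5, 194. ], dtype=float32))
1 1 (array([ 397.1, -215.6,  269. ]), np.float64(54.41017464934181))
1 2 (array([ 402.9, -238.5,   57.2]), np.float64(32.40199794943336))
[ 386.8 -224.8   92. ]
2 1 (array([ 370.5, -369.5,  129.2]), np.float64(24.83703558846221))
2 2 (array([ 373.2, -421.5, -135.2]), np.float64(66.04239481696324))
[ 383.1 -386.5   92. ]
tip rod top [370.7 -23.8  85. ]
tile ((576.7918090820312, -348.954345703125), 74.40650939941406) ((576.6849365234375, -348.9151306152344), (145.9905548095703, 146.36524963378906), 162.50149536132812)
tile ((581.0278930664062, -350.9765319824219), 77.47885131835938) ((581.35205078125, -350.7145690917969), (149.1128387451172, 151.90609741210938), 176.6154022216797)
```

```bash
cat >> h.py <<'E'
def yaw(s): return np.degrees(np.arctan2(s['eef_rot'][1][0],s['eef_rot'][0][0]))
def go(*tg):
    s=manip.sense();R=np.array(s['eef_rot']);y=yaw(s)
    print('t',round(s['t'],2),'pos',np.array(s['eef_pos']),'yaw',round(y,2),'F',np.array(s['force']),'gap',round(s['finger_gap'],1),'gf',s['gripper_force'],'q6',s['q'][5])
    for t in tg:
        d=R.T@(np.array(t[:3],float)-s['eef_pos'])
        print(t,'shift cm',np.round(d/10,3),'turn',round(y-t[3],2),'rows',np.linalg.norm(d)/41.7)
E
python3 -c "
from h import *
go((480,150,400,94),(388,-290,400,94))"
```

```text
t 0.1 pos [128.1 560.2 403.6] yaw 167.12 F [-0.1 -0.1  0.1] gap 94.0 gf 0.0 q6 -8.623023675898118
(480, 150, 400, 94) shift cm [-43.5 -32.1   0.4] turn 73.12 rows 12.962336673491077
(388, -290, 400, 94) shift cm [-44.3 -77.1   0.5] turn 73.12 rows 21.32122255245996
```

Request:
play_rows(
  increments=[
    [0,[-4,-3,0],6],
    [0,[-8,-6,0],12],
    [0,[-12,-9,0],18],
    [0,[-16,-12,0],24],
    [0,[-20,-15,0],31],
    [0,[-24,-18,0],37],
    [0,[-28,-21,0],43],
    [0,[-32,-24,0],49],
    [0,[-36,-27,0],55],
    [0,[-39,-29,0],61],
    [0,[-42,-31,0],67],
    [0,[-43.5,-32,0],73],
  ],
)

```text
t: 1.1
eef_pos: [454.6, 179.3, 404.4]
eef_rot: [[-0.066, 0.998, -0.0], [0.998, 0.066, 0.0], [0.0, -0.0, -1.0]]
force: [0.1, 0.3, -0.4]
finger_gap: 93.7
gripper_force: 0.0
```

```bash
python3 -c "
from h import *
go((388,-290,400,94))"
```

```text
t 1.1 pos [454.6 179.3 404.4] yaw 93.81 F [ 0.1  0.3 -0.4] gap 93.7 gf 0.0 q6 7.557485858585926
(388, -290, 400, 94) shift cm [-46.4  -9.8   0.4] turn -0.19 rows 11.368321418345657
```

Request:
play_rows(
  increments=[
    [0,[-4,-1,0],0],
    [0,[-8,-2,0],0],
    [0,[-12,-3,0],0],
    [0,[-16,-4,0],0],
    [0,[-20,-5,0],0],
    [0,[-24,-6,0],0],
    [0,[-28,-7,0],0],
    [0,[-32,-8,0],0],
    [0,[-36,-9,0],0],
    [0,[-40,-10,0],0],
    [0,[-44,-11,0],0],
    [0,[-44,-11,0],0],
  ],
)

```text
t: 2.1
eef_pos: [374.3, -271.3, 404.7]
eef_rot: [[-0.064, 0.998, -0.001], [0.998, 0.064, -0.004], [-0.004, -0.001, -1.0]]
force: [0.2, -1.2, 0.5]
finger_gap: 93.8
gripper_force: 0.0
```

Request:
play_rows(
  increments=[
    [0,[0,0,0],0],
    [0,[0,0,0],0],
  ],
)

```text
t: 2.27
eef_pos: [375.6, -265.3, 404.0]
eef_rot: [[-0.071, 0.997, -0.001], [0.997, 0.071, 0.002], [0.002, -0.001, -1.0]]
force: [0.5, -0.2, -0.2]
finger_gap: 94.0
gripper_force: 0.0
```

```bash
python3 -c "
from h import *
go((388,-290,350,94))
cv2.imwrite('pics/w1.png',grab_frame('wrist'))"
```

```text
t 2.27 pos [ 375.6 -265.3  404. ] yaw 94.07 F [ 0.5 -0.2 -0.2] gap 94.0 gf 0.0 q6 -50.1251326951147
(388, -290, 350, 94) shift cm [-2.6  1.1  5.4] turn 0.07 rows 1.4561063044590696
```

View pics/w1.png

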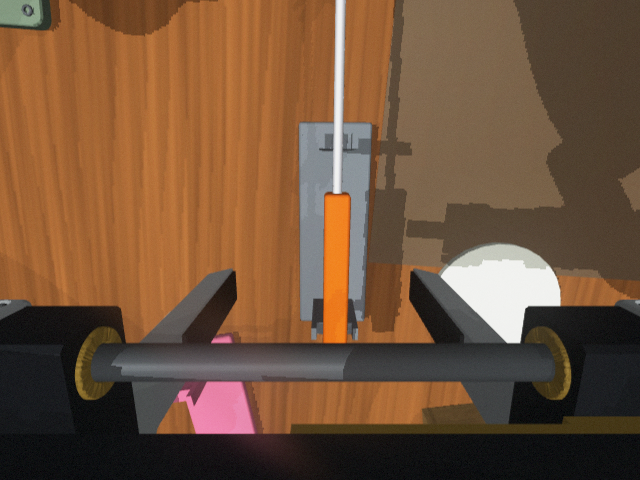

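Wrist view: the orange handle's front end is at (337,193), the rod runs up the column x≈340, and the stand's front fork is at (337,142). The pink decoy is at (225,390) and the tile at (500,290). I'll lower the camera and take a second view.

Request:
play_rows(
  increments=[
    [0,[-2,0.6,3],0],
    [0,[-4,1.2,6],0],
    [0,[-4,1.2,8],0],
    [0,[-4,1.2,8],0],
    [0,[-4,1.2,8],0],
    [0,[-4,1.2,8],0],
  ],
)

```text
t: 2.82
eef_pos: [391.3, -303.6, 325.8]
eef_rot: [[-0.074, 0.997, 0.001], [0.997, 0.074, -0.001], [-0.001, 0.001, -1.0]]
force: [0.1, 0.3, -0.3]
finger_gap: 94.1
gripper_force: 0.0
```

```bash
cat > ha.py <<'E'
from h import *
def handle(im,C,tag,s):
    h=cv2.cvtColor(im,cv2.COLOR_BGR2HSV);m=cv2.inRange(h,(8,225,200),(15,255,255))
    m=cv2.morphologyEx(m,cv2.MORPH_OPEN,np.ones((5,5)))
    n,l,st,c=cv2.connectedComponentsWithStats(m);i=1+np.argmax(st[1:,4]);m=l==i
    ys=np.where(m.sum(1)>8)[0];y0=ys[0]
    rows=[(y,np.where(m[y])[0][[0,-1]]) for y in range(y0+6,min(y0+110,ys[-1]-5),4)]
    L=np.polyfit([r[0] for r in rows],[r[1][0] for r in rows],1);Rr=np.polyfit([r[0] for r in rows],[r[1][1]+1 for r in rows],1)
    mid=(L+Rr)/2
    print(tag,st[i],'front',np.polyval(mid,y0),y0,'w',np.polyval(Rr-L,[y0,y0+100]))
    f=(np.polyval(mid,y0),y0); b=(np.polyval(mid,y0+100),y0+100)
    for z in(98,):
        P,Q=plane(C,f,z),plane(C,b,z);A=plane(C,(np.polyval(L,y0+50),y0+50),z);B=plane(C,(np.polyval(Rr,y0+50),y0+50),z)
        u=P-Q;u/=np.linalg.norm(u);print(' z',z,'front',P,'yaw',np.degrees(np.arctan2(u[1],u[0])),'width',np.linalg.norm(A-B),'origin',P-75*u)
    return f
E
python3 - <<'E'
from ha import *
s2=manip.sense();i2=grab_frame('wrist');cv2.imwrite('pics/w2.png',i2);C2=cam('wrist',s2)
i1=cv2.imread('pics/w1.png')
s1=dict(eef_pos=[375.6,-265.3,404.0],eef_rot=[[-0.071,0.997,-0.001],[0.997,0.071,0.002],[0.002,-0.001,-1]])
C1=cam('wrist',s1)
f1=handle(i1,C1,'w1',s1);f2=handle(i2,C2,'w2',s2)
print('tri',tri(C1,f1,C2,f2)); go()
E
```

```text
Traceback (most recent call last):
  File "ha.py", line 5, in handle
    n,l,st,c=cv2.connectedComponentsWithStats(m);i=1+np.argmax(st[1:,4]);m=l==i
                                                     ~~~~~~~~~^^^^^^^^^^
ValueError: attempt to get argmax of an empty sequence
```

View pics/w2.png

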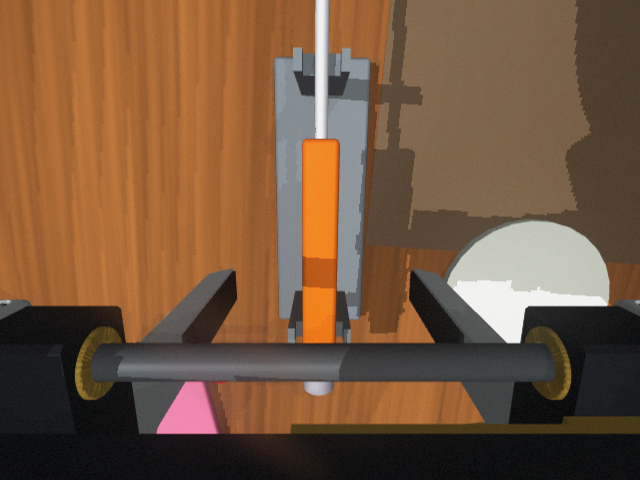

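Second view: handle front (321,140), rear fork about (320,315), front fork about (322,70) and butt (318,388). Nothing is between the open fingers except the handle.

```bash
sed -i 's/(8,225,200),(15,255,255)/(5,205,150),(18,255,255)/' ha.py
python3 - <<'E'
from ha import *
i1=cv2.imread('pics/w1.png');i2=cv2.imread('pics/w2.png')
print(cv2.cvtColor(i2,cv2.COLOR_BGR2HSV)[[200,250,200],[320,320,200]])
s2=manip.sense();C2=cam('wrist',s2)
s1=dict(eef_pos=[375.6,-265.3,404.0],eef_rot=[[-0.071,0.997,-0.001],[0.997,0.071,0.002],[0.002,-0.001,-1]])
C1=cam('wrist',s1)
f1=handle(i1,C1,'w1',s1);f2=handle(i2,C2,'w2',s2)
print('tri',tri(C1,f1,C2,f2)); 
# stand: rod-fork centre at z~92 (cheek tops), view2
print('fork cheeks', plane(C2,(297,72),92),plane(C2,(346,72),92))
go()
E
```

```text
[[ 15 217 242]
 [ 14 223 241]
 [ 14 177 179]]
w1 [ 323  195   27  148 3626] front 337.7981196581198 195 w [25.3 24.2]
 z 98 front [ 385.1 -226.7   98. ] yaw 93.56272370042065 width 20.762777949920082 origin [ 389.8 -301.5   98. ]
w2 [ 303  139   36  204 6895] front 321.18213675213696 139 w [36.4 34. ]
 z 98 front [ 385.6 -227.4   98. ] yaw 93.46884032201903 width 20.687930764852982 origin [ 390.2 -302.3   98. ]
tri (array([ 385.5, -227.2,   92.5]), np.float64(0.18652192103778717))
fork cheeks [ 369.4 -192.1   92. ] [ 396.8 -190.1   92. ]
t 2.87 pos [ 391.4 -303.9  326.4] yaw 94.22 F [ 1.  -0.2  0.7] gap 94.2 gf 0.0 q6 -52.072081798152894
```

```bash
python3 -c "
from h import *
go((390,-302,265,93.5))"
```

```text
t 2.87 pos [ 391.4 -303.9  326.4] yaw 94.22 F [ 1.  -0.2  0.7] gap 94.2 gf 0.0 q6 -52.072081798152894
(390, -302, 265, 93.5) shift cm [ 0.2 -0.1  6.1] turn 0.72 rows 1.474226121842033
```

Request:
play_rows(
  increments=[
    [0,[0.1,-0.1,2],0.4],
    [0,[0.2,-0.1,4],0.7],
    [0,[0.2,-0.1,6.1],0.7],
    [0,[0.2,-0.1,6.1],0.7],
    [0.5,[0.2,-0.1,6.1],0.7],
    [0.7,[0.2,-0.1,6.1],0.7],
    [0.85,[0.2,-0.1,6.1],0.7],
    [1,[0.2,-0.1,6.1],0.7],
    [1,[0.2,-0.1,6.1],0.7],
    [1,[0.2,-0.1,6.1],0.7],
    [1,[0.2,-0.1,6.1],0.7],
    [1,[0.2,-0.1,6.1],0.7],
  ],
)

```text
t: 3.87
eef_pos: [389.5, -302.7, 263.8]
eef_rot: [[-0.06, 0.998, 0.0], [0.998, 0.06, -0.0], [-0.0, 0.0, -1.0]]
force: [0.6, -0.6, -0.5]
finger_gap: 43.9
gripper_force: 0.0
```

```bash
python3 -c "
from h import *
go()
i=grab_frame('wrist');cv2.imwrite('pics/w3.png',i)
from ha import handle
handle(i,cam('wrist'),'g',None)"
```

```text
t 3.87 pos [ 389.5 -302.7  263.8] yaw 93.42 F [ 0.6 -0.6 -0.5] gap 43.9 gf 0.0 q6 -51.327412269401286
g [  296   135    52   208 10027] front 322.0931623931623 135 w [52.3 49.4]
 z 98 front [ 385.1 -227.    98. ] yaw 93.83933216508247 width 20.836045658648594 origin [ 390.1 -301.8   98. ]
```

Not closed yet, so I continue closing.

Request:
play_rows(
  increments=[
    [1,[0,0,0],0],
    [1,[0,0,0],0],
    [1,[0,0,0],0],
    [1,[0,0,0],0],
    [1,[0,0,0],0],
    [1,[0,0,0],0],
  ],
)

```text
t: 4.42
eef_pos: [389.5, -302.6, 263.6]
eef_rot: [[-0.06, 0.998, -0.0], [0.998, 0.06, 0.0], [0.0, -0.0, -1.0]]
force: [0.3, 0.3, 0.1]
finger_gap: 21.9
gripper_force: 30.0
```

```bash
python3 -c "
from h import *
go()
s=manip.sense();print(s['eef_rot'],s['eef_pos'])"
```

```text
t 4.42 pos [ 389.5 -302.6  263.6] yaw 93.42 F [0.3 0.3 0.1] gap 21.9 gf 29.998341500759125 q6 -51.33142196823543
[[-0.1  1.  -0. ]
 [ 1.   0.1  0. ]
 [ 0.  -0.  -1. ]] [ 389.5 -302.6  263.6]
```

Gripped (21.9 mm gap, 30 N). Next I refine the red jar from both fixed views and plan the insertion.

```bash
python3 - <<'E'
from h import *
T,S=cam('top'),cam('scene')
R0=np.array([579,264]);a=np.radians(95.8);u=np.array([np.cos(a),np.sin(a)]);v=np.array([-u[1],u[0]])
for col,lo,hi in(('red',(0,150,50),(5,255,255)),('blue',(105,150,50),(125,255,255))):
  for n,C,roi in(('top',T,(140,130,250,235)),('scene',S,(270,280,390,415))):
    m=mask(cv2.imread(f'pics/{n}0.png'),lo,hi,roi)
    p=np.argwhere(m)[:,::-1]
    for z in(58,62,):
        P=np.array([plane(C,q,z)[:2] for q in p]);L=(P-R0)@np.c_[u,v]
        c,r=cv2.minEnclosingCircle(P.astype(np.float32));print(col,n,z,'circ',np.array(c),r,'rack',(np.array(c)-R0)@np.c_[u,v],'x ext',L[:,0].min(),L[:,0].max(),'y',L[:,1].min(),L[:,1].max())
E
```

```text
red top 58 circ [619.1 314. ] 29.619794845581055 rack [ 45.7 -44.9] x ext 19.05009306161844 72.52267849380964 y -65.62291114333884 -29.268000853939114
red top 62 circ [618.1 313. ] 29.537240982055664 rack [ 44.8 -43.9] x ext 18.250183496643377 71.57396148817395 y -64.54192813677123 -28.288188963596486
red scene 58 circ [621.4 313.3] 26.73400115966797 rack [ 44.8 -47.2] x ext 20.983277653273966 66.52466512428076 y -65.72452771197945 -26.89927804153313
red scene 62 circ [622.1 314.6] 26.647241592407227 rack [ 45.9 -48. ] x ext 22.22325616105103 67.61688420530659 y -66.4795181618288 -27.780237350773003
blue top 58 circ [526.  311.9] 24.63914680480957 rack [53.  47.9] x ext 29.523287854613184 76.15770644420935 y 29.063437570926588 64.84388942116257
blue top 62 circ [525.4 310.9] 24.570478439331055 rack [52.1 48.6] x ext 28.694232713450088 75.19887361564018 y 29.88092044740357 65.56179982657837
blue scene 58 circ [526.9 307.3] 23.24966812133789 rack [48.3 47.5] x ext 27.58736850807543 66.8727611886535 y 28.925833574363 70.11802346549034
blue scene 62 circ [527.9 308.5] 23.174224853515625 rack [49.4 46.3] x ext 28.805919985779266 67.9638508689785 y 27.863749206165686 68.92229067982181
```

Request:
play_rows(
  increments=[
    [1,[0,0,-1.5],0],
    [1,[0,0,-3],0],
    [1,[0,0,-5],0],
    [1,[0,0,-7],0],
    [1,[0,0,-9],0],
    [1,[0,0,-9],0],
    [1,[0,0,-9],0],
  ],
)

```text
t: 5.0
eef_pos: [389.7, -302.8, 354.2]
eef_rot: [[-0.06, 0.998, 0.001], [0.998, 0.06, -0.002], [-0.002, 0.001, -1.0]]
force: [-1.1, -0.8, -2.0]
finger_gap: 21.6
gripper_force: 30.0
```

```bash
python3 -c "
from h import *
go((667,-149,316.6,95.8))"
```

```text
t 5.0 pos [ 389.7 -302.8  354.2] yaw 93.42 F [-1.1 -0.8 -2. ] gap 21.6 gf 29.997344613075256 q6 -51.32652435294334
(667, -149, 316.6, 95.8) shift cm [13.7 28.6  3.8] turn -2.38 rows 7.657953228169296
```

Request:
play_rows(
  increments=[
    [1,[1,2.2,0],0],
    [1,[2.5,5.2,0],0],
    [1,[4,8.3,0],0],
    [1,[5.5,11.4,0],-0.5],
    [1,[7,14.5,1],-1],
    [1,[8.5,17.6,2],-1.5],
    [1,[10,20.7,3],-2],
    [1,[11.5,23.8,3.8],-2.4],
    [1,[12.7,26.5,3.8],-2.4],
    [1,[13.7,28.6,3.8],-2.4],
    [1,[13.7,28.6,3.8],-2.4],
    [1,[13.7,28.6,3.8],-2.4],
  ],
)

```text
t: 6.0
eef_pos: [666.8, -147.7, 312.3]
eef_rot: [[-0.103, 0.995, -0.005], [0.995, 0.103, 0.001], [0.002, -0.005, -1.0]]
force: [-0.1, 0.5, -2.6]
finger_gap: 21.8
gripper_force: 30.0
```

```bash
python3 - <<'E'
from h import *
go((667,-149,316.6,95.8),(644,77,316.6,95.8))
a=grab_frame('top');b=grab_frame('scene');cv2.imwrite('pics/top1.png',a);cv2.imwrite('pics/scene1.png',b)
o=np.vstack([cv2.resize(a[100:300,120:420],None,fx=2,fy=1.5)[:300],cv2.resize(b[190:420,180:420],(600,300))]);cv2.imwrite('pics/c3.png',o)
E
```

```text
t 6.0 pos [ 666.8 -147.7  312.3] yaw 95.94 F [-0.1  0.5 -2.6] gap 21.8 gf 29.997376799583435 q6 -25.66299574455026
(667, -149, 316.6, 95.8) shift cm [-0.1  0.  -0.4] turn 0.14 rows 0.10775339876536193
(644, 77, 316.6, 95.8) shift cm [22.6  0.1 -0.4] turn 0.14 rows 5.41597986696026
```

View pics/c3.png

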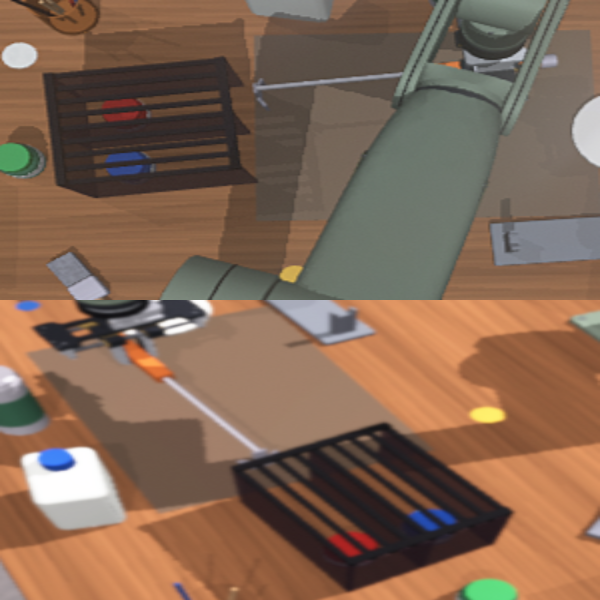

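The picker is level, with its claw end at top px (248,159), just in front of the red bay's mouth. I check the claw's position against the prediction.

```bash
python3 - <<'E'
from h import *
T,S=cam('top'),cam('scene')
R0=np.array([579,264]);a=np.radians(95.8);u=np.array([np.cos(a),np.sin(a)]);v=np.array([-u[1],u[0]])
im=cv2.imread('pics/top1.png')
# bright rod pixels left of the arm
h=mask(im,(0,0,135),(180,60,255),(244,140,318,175));p=np.argwhere(h)[:,::-1]
sel=p[p[:,0]>258];k=np.polyfit(sel[:,0],sel[:,1],1);print('rod px',k,p[:,0].min())
A,B=[plane(T,(x,np.polyval(k,x)),137) for x in(300,260)];d=B-A
print('rod yaw',np.degrees(np.arctan2(d[1],d[0])),'pt',B,'rack',(B[:2]-R0)@np.c_[u,v])
J=np.array([620,314]);print('jar lateral',(J-R0)@v)
c=plane(T,(p[:,0].min(),np.polyval(k,p[:,0].min())),137);print('tip',c,'rack',(c[:2]-R0)@np.c_[u,v])
s=manip.sense();ya=np.radians(yaw(s));print('pred claw',s['eef_pos'][:2]+280*np.array([np.cos(ya),np.sin(ya)]))
go((667,-149,318,95.8),(644,77,318,95.8))
E
```

```text
rod px [ -0.1 189.3] 247
rod yaw 95.99633188451715 pt [638.9 101.8 137. ] rack [-167.4  -43.2]
jar lateral -45.84292392112763
tip [635.5 133.9 137. ] rack [-135.2  -43.1]
pred claw [637.5 129.6]
t 6.1 pos [ 665.8 -148.9  313.4] yaw 95.81 F [-0.2  0.3 -0.8] gap 22.2 gf 29.997355341911316 q6 -25.660012063258524
(667, -149, 318, 95.8) shift cm [-0.   0.1 -0.5] turn 0.01 rows 0.11458130392197552
(644, 77, 318, 95.8) shift cm [22.7  0.1 -0.4] turn 0.01 rows 5.444221577053674
```

Request:
play_rows(
  increments=[
    [1,[0,0.1,-0.5],0],
    [1,[1,0.1,-0.5],0],
    [1,[3,0.1,-0.5],0],
    [1,[5,0.1,-0.5],0],
    [1,[8,0.1,-0.5],0],
    [1,[11,0.2,-0.5],0],
    [1,[14,0.2,-0.5],0],
    [1,[17,0.2,-0.5],0],
    [1,[20,0.2,-0.5],0],
    [1,[22,0.2,-0.5],0],
    [1,[22.6,0.2,-0.5],0],
    [1,[22.6,0.2,-0.5],0],
  ],
)

```text
t: 7.1
eef_pos: [645.3, 77.7, 321.3]
eef_rot: [[-0.104, 0.995, 0.001], [0.995, 0.104, 0.0], [-0.0, 0.001, -1.0]]
force: [-0.0, 0.7, -1.1]
finger_gap: 21.9
gripper_force: 30.0
```

```bash
python3 - <<'E'
from h import *
go((644.5,77,318,95.8),(644.5,77,250,95.8))
a=grab_frame('top');b=grab_frame('scene');cv2.imwrite('pics/top2.png',a);cv2.imwrite('pics/scene2.png',b)
o=np.vstack([cv2.resize(a[125:245,130:290],(560,420)),cv2.resize(b[330:410,280:400],None,fx=4.66,fy=2.2)[:176,:560].copy() if 0 else cv2.resize(b[350:410,290:400],(560,180))]);cv2.imwrite('pics/c4.png',o)
E
```

```text
t 7.1 pos [645.3  77.7 321.3] yaw 95.95 F [-0.   0.7 -1.1] gap 21.9 gf 29.997371435165405 q6 -6.707827004296439
(644.5, 77, 318, 95.8) shift cm [-0.1 -0.1  0.3] turn 0.15 rows 0.0820944920936934
(644.5, 77, 250, 95.8) shift cm [-0.1 -0.1  7.1] turn 0.15 rows 1.7090662442980935
```

View pics/c4.png

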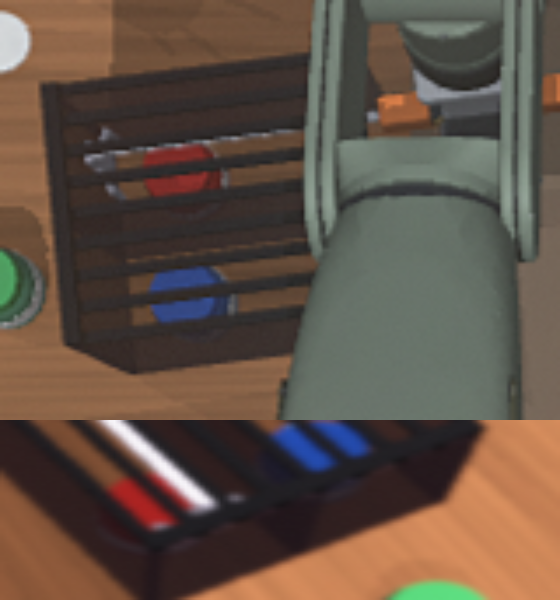

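```bash
python3 - <<'E'
from h import *
T=cam('top')
R0=np.array([579,264]);a=np.radians(95.8);u=np.array([np.cos(a),np.sin(a)]);v=np.array([-u[1],u[0]])
f=lambda p,z:print(p,z,(plane(T,p,z)[:2]-R0)@np.c_[u,v])
X=lambda x,y:(130+x/3.5,125+y/3.5)
f(X(86,160),137)   # rod end / claw stem
f(X(143,170),62)   # cap rear
f(X(122,195),92);f(X(100,128),92) # claw wing corners
f(X(54,215),172) # rack back bar centre
s=manip.sense();y=np.radians(yaw(s));c=s['eef_pos'][:2]+280*np.array([np.cos(y),np.sin(y)]);print('pred claw rack',(c-R0)@np.c_[u,v])
E
```

```text
(154.57142857142858, 170.71428571428572) 137 [ 93.8 -40.3]
(170.85714285714286, 173.57142857142856) 62 [ 72.6 -47.5]
(164.85714285714286, 180.71428571428572) 92 [ 82.2 -23.2]
(158.57142857142858, 161.57142857142856) 92 [ 93.6 -74.7]
(145.42857142857142, 186.42857142857144) 172 [109.6   4.6]
pred claw rack [ 85.6 -47.5]
```

Request:
play_rows(
  increments=[
    [1,[0,0,0.5],0.1],
    [1,[0,0,1.5],0.1],
    [1,[0,0,2.5],0.1],
    [1,[0,0,3.5],0.1],
    [1,[0,0,4.5],0.1],
    [1,[0,0,5.5],0.1],
    [1,[0,0,6.3],0.1],
    [1,[0,0,6.8],0.1],
    [1,[0,0,7],0.1],
    [1,[0,0,7],0.1],
    [1,[0,0,7],0.1],
  ],
)

```text
t: 8.12
eef_pos: [646.2, 76.3, 251.0]
eef_rot: [[-0.1, 0.995, 0.001], [0.995, 0.1, -0.0], [-0.0, 0.001, -1.0]]
force: [-0.1, -0.4, -1.9]
finger_gap: 21.7
gripper_force: 30.0
```

```bash
python3 - <<'E'
from h import *
go((644.5,77,246,95.8))
a=grab_frame('top');cv2.imwrite('pics/top3.png',a)
T=cam('top');R0=np.array([579,264]);an=np.radians(95.8);u=np.array([np.cos(an),np.sin(an)]);v=np.array([-u[1],u[0]])
P=np.array([plane(T,q,62)[:2] for q in np.argwhere(mask(a,(0,150,50),(5,255,255),(140,130,250,235)))[:,::-1]]);L=(P-R0)@np.c_[u,v];print(L.min(0),L.max(0))
E
```

```text
t 8.12 pos [646.2  76.3 251. ] yaw 95.73 F [-0.1 -0.4 -1.9] gap 21.7 gf 29.997345507144928 q6 -6.605271103765077
(644.5, 77, 246, 95.8) shift cm [ 0.1 -0.2  0.5] turn -0.07 rows 0.12713369021094212
[ 18.3 -64.5] [ 71.3 -28.6]
```

Request:
play_rows(
  increments=[
    [1,[0,0,0.2],0],
    [1,[-0.2,0,0.2],0],
    [1,[-0.5,0,0.2],0],
    [1,[-0.8,0,0.2],0],
    [1,[-1.1,0,0.2],0],
    [1,[-1.5,0,0.2],0],
    [1,[-2,0,0.2],0],
    [1,[-2.6,0,0.2],0],
    [1,[-3.2,0,0.2],0],
    [1,[-3.8,0,0.2],0],
    [1,[-4.2,0,0.2],0],
    [1,[-4.4,0,0.2],0],
  ],
)

```text
t: 9.17
eef_pos: [650.4, 31.5, 248.7]
eef_rot: [[-0.099, 0.995, 0.0], [0.995, 0.099, -0.0], [-0.0, 0.0, -1.0]]
force: [0.8, 1.0, -1.8]
finger_gap: 21.6
gripper_force: 30.0
```

```bash
cat > jr.py <<'E'
from h import *
def jr(z=62):
    go()
    for n,roi in(('top',(140,130,440,235)),('scene',(200,170,390,415))):
        a=grab_frame(n);C=cam(n);cv2.imwrite(f'pics/last_{n}.png',a)
        R0=np.array([579,264]);an=np.radians(95.8);u=np.array([np.cos(an),np.sin(an)]);v=np.array([-u[1],u[0]])
        p=np.argwhere(mask(a,(0,150,50),(5,255,255),roi))[:,::-1]
        if len(p)<20: print(n,'none');continue
        P=np.array([plane(C,q,z)[:2] for q in p]);L=(P-R0)@np.c_[u,v];c,r=cv2.minEnclosingCircle(P.astype(np.float32));print(n,len(p),L.min(0),L.max(0),np.array(c),r)
if __name__=='__main__': jr()
E
python3 jr.py
```

```text
t 9.17 pos [650.4  31.5 248.7] yaw 95.67 F [ 0.8  1.  -1.8] gap 21.6 gf 29.99736338853836 q6 -10.499320623175597
top 166 [-18.3 -64.7] [ 34.5 -28.7] [622.3 276.1] 28.855989456176758
scene 182 [-13.4 -66.4] [ 39.8 -27.3] [629.1 283.3] 28.708721160888672
```

Request:
play_rows(
  increments=[
    [1,[-0.3,0,0],0],
    [1,[-0.9,0,0],0],
    [1,[-1.7,0,0],0],
    [1,[-2.6,0,0],0],
    [1,[-3.6,0,0],0],
    [1,[-4.6,0,0],0],
    [1,[-5.6,0,0],0],
    [1,[-6.6,0,0],0],
    [1,[-7.6,0,0],0],
    [1,[-8.4,0,0],0],
    [1,[-9,0,0],0],
    [1,[-9.3,0,0],0],
  ],
)

```text
t: 10.27
eef_pos: [659.7, -61.3, 248.7]
eef_rot: [[-0.099, 0.995, 0.0], [0.995, 0.099, -0.0], [-0.0, 0.0, -1.0]]
force: [0.0, 0.8, -1.9]
finger_gap: 22.0
gripper_force: 30.0
```

```bash
python3 jr.py
```

```text
t 10.27 pos [659.7 -61.3 248.7] yaw 95.66 F [ 0.   0.8 -1.9] gap 22.0 gf 29.997361600399017 q6 -18.444067125772243
top 120 [-109.6  -65.3] [-57.2 -19.5] [630.1 186.3] 29.11455535888672
scene 165 [-106.4  -66.7] [-54.  -27.8] [638.4 190.3] 28.33013916015625
```

Request:
play_rows(
  increments=[
    [1,[-0.3,0,0],0],
    [1,[-0.9,0,0],0],
    [1,[-1.7,0,0],0],
    [1,[-2.6,0,0],0],
    [1,[-3.7,0,0],0],
    [1,[-4.9,0,0],0],
    [1,[-6.1,0,0],0],
    [1,[-7.3,0,0],0],
    [1,[-8.5,0,0],0],
    [1,[-9.6,0,0],0],
    [1,[-10.6,0,0],0],
    [1,[-11.4,0,0],0],
  ],
)

```text
t: 11.37
eef_pos: [671.0, -175.0, 248.6]
eef_rot: [[-0.099, 0.995, 0.0], [0.995, 0.099, -0.0], [-0.0, 0.0, -1.0]]
force: [-0.9, 0.5, -2.0]
finger_gap: 21.5
gripper_force: 30.0
```

Request:
play_rows(
  increments=[
    [1,[-0.5,0,0],0],
    [1,[-1.1,0,0],0],
    [1,[-1.6,0,0],0],
    [1,[-2,0,0],0],
    [1,[-2.2,0,0],0],
    [1,[-2.3,0,0],0],
    [1,[-2.3,0,0],0],
  ],
)

```text
t: 11.95
eef_pos: [673.3, -196.5, 248.7]
eef_rot: [[-0.1, 0.995, 0.0], [0.995, 0.1, -0.0], [-0.0, 0.0, -1.0]]
force: [-0.2, 0.0, -2.2]
finger_gap: 21.9
gripper_force: 30.0
```

```bash
python3 jr.py; python3 - <<'E'
import cv2,numpy as np
a=cv2.imread('pics/last_top.png');b=cv2.imread('pics/last_scene.png')
cv2.imwrite('pics/c5.png',np.hstack([cv2.resize(a[120:280,130:370],(400,300)),cv2.resize(b[170:400,200:400],(350,300))]))
E
```

```text
t 11.95 pos [ 673.3 -196.5  248.7] yaw 95.73 F [-0.2  0.  -2.2] gap 21.9 gf 29.997271299362183 q6 -29.04837825021137
top 241 [-243.1  -71.6] [-192.6  -14.5] [643.5  52.4] 29.162996292114258
scene 197 [-240.6  -83.3] [-187.   -28.4] [655.1  58.5] 31.435327529907227
```

View pics/c5.png

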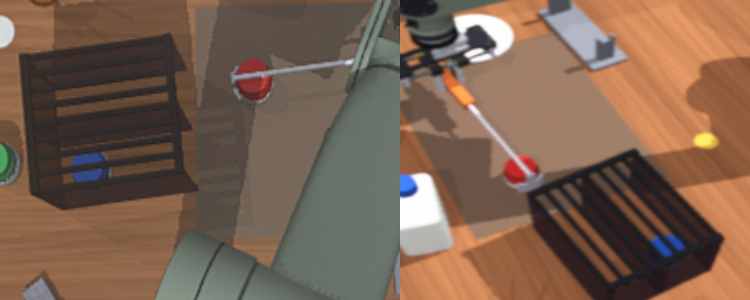

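The jar stands upright outside the rack, at top px about (292,163). The claw is still behind it, so I move it off forward, lift over the jar and go home.

Request:
play_rows(
  increments=[
    [1,[0.4,0,0],0],
    [1,[0.9,0,0],0],
    [1,[1,0,-0.5],0],
    [1,[1,0,-2],0],
    [1,[1,0,-4],0],
    [1,[1,0,-6.5],0],
    [1,[1,0,-9],0],
    [1,[1,0,-11],0],
    [1,[1,0,-11],0],
    [1,[1,0,-11],0],
  ],
)

```text
t: 12.88
eef_pos: [672.7, -186.6, 361.8]
eef_rot: [[-0.1, 0.995, 0.005], [0.995, 0.1, -0.002], [-0.003, 0.005, -1.0]]
force: [0.1, 0.6, -1.1]
finger_gap: 21.9
gripper_force: 30.0
```

```bash
python3 jr.py; python3 -c "
from h import *
go((389.5,-302.6,353.6,93.4))"
```

```text
t 12.88 pos [ 672.7 -186.6  361.8] yaw 95.73 F [ 0.1  0.6 -1.1] gap 21.9 gf 29.99731957912445 q6 -28.31942010390569
top 330 [-242.8  -71.6] [-190.9  -14.5] [643.5  52.4] 29.162996292114258
scene 209 [-242.   -83.3] [-178.6  -32.2] [654.7  60.3] 32.470455169677734
t 12.98 pos [ 671.7 -186.2  357.5] yaw 95.72 F [ 0.8  0.4 -1.7] gap 21.3 gf 29.997317790985107 q6 -28.319948719176537
(389.5, -302.6, 353.6, 93.4) shift cm [ -8.8 -29.2   0.4] turn 2.32 rows 7.321465568316438
```

Request:
play_rows(
  increments=[
    [1,[-0.6,-2,0],0],
    [1,[-1.5,-5,0],0.3],
    [1,[-2.4,-8,0],0.6],
    [1,[-3.3,-11,0],0.9],
    [1,[-4.2,-14,0],1.2],
    [1,[-5.1,-17,0.2],1.5],
    [1,[-6,-20,0.3],1.8],
    [1,[-6.9,-23,0.4],2.1],
    [1,[-7.8,-26,0.4],2.3],
    [1,[-8.5,-28.2,0.4],2.3],
    [1,[-8.8,-29.2,0.4],2.3],
    [1,[-8.8,-29.2,0.4],2.3],
  ],
)

```text
t: 13.98
eef_pos: [388.6, -303.3, 353.0]
eef_rot: [[-0.057, 0.998, -0.003], [0.998, 0.057, 0.002], [0.003, -0.002, -1.0]]
force: [0.3, -0.1, -2.3]
finger_gap: 22.0
gripper_force: 30.0
```

Request:
play_rows(
  increments=[
    [1,[0,0,0],0],
    [1,[0,0,0],0],
    [1,[0,0,0],0],
  ],
)

```text
t: 14.23
eef_pos: [391.5, -302.7, 354.5]
eef_rot: [[-0.061, 0.998, 0.0], [0.998, 0.061, 0.0], [0.0, 0.0, -1.0]]
force: [-0.8, -0.6, -1.3]
finger_gap: 22.1
gripper_force: 30.0
```

```bash
python3 - <<'E'
from h import *
go((389.5,-302.6,353.6,93.4),(389.5,-302.6,265.6,93.4))
i=grab_frame('wrist');cv2.imwrite('pics/w4.png',i)
from ha import handle
handle(i,cam('wrist'),'g',None)
handle(cv2.imread('pics/w3.png'),cam('wrist'),'w3 pixels',None)
E
```

```text
t 14.23 pos [ 391.5 -302.7  354.5] yaw 93.5 F [-0.8 -0.6 -1.3] gap 22.1 gf 29.997350871562958 q6 -51.26431922347702
(389.5, -302.6, 353.6, 93.4) shift cm [ 0.  -0.2  0.1] turn 0.1 rows 0.05127223814776181
(389.5, -302.6, 265.6, 93.4) shift cm [ 0.  -0.2  8.9] turn 0.1 rows 2.131356469035249
g [ 297  135   52  207 9959] front 322.9204273504272 135 w [52.5 49.4]
 z 98 front [ 386.9 -221.7   98. ] yaw 93.47407101462198 width 33.91933347050185 origin [ 391.5 -296.5   98. ]
w3 pixels [  296   135    52   208 10027] front 322.0931623931623 135 w [52.3 49.4]
 z 98 front [ 386.4 -221.7   98. ] yaw 93.93535205120122 width 33.888611328400046 origin [ 391.6 -296.5   98. ]
```

No slip in the hand (front end at the same pixel as when it was gripped). I lower it into the forks.

Request:
play_rows(
  increments=[
    [1,[0,-0.2,1],0.1],
    [1,[0,-0.2,3],0.1],
    [1,[0,-0.2,5],0.1],
    [1,[0,-0.2,6.5],0.1],
    [1,[0,-0.2,7.5],0.1],
    [1,[0,-0.2,8.2],0.1],
    [1,[0,-0.2,8.7],0.1],
    [1,[0,-0.2,8.9],0.1],
    [1,[0,-0.2,8.9],0.1],
    [1,[0,-0.2,8.9],0.1],
  ],
)

```text
t: 15.12
eef_pos: [388.7, -303.6, 266.3]
eef_rot: [[-0.058, 0.998, 0.001], [0.998, 0.058, -0.001], [-0.001, 0.001, -1.0]]
force: [-0.5, -0.2, -0.7]
finger_gap: 22.0
gripper_force: 30.0
```

```bash
python3 -c "
from h import *
go((389.5,-302.6,263.6,93.4))"
```

```text
t 15.12 pos [ 388.7 -303.6  266.3] yaw 93.32 F [-0.5 -0.2 -0.7] gap 22.0 gf 29.997339248657227 q6 -51.37047830478245
(389.5, -302.6, 263.6, 93.4) shift cm [0.1 0.1 0.3] turn -0.08 rows 0.07131777674617444
```

Request:
play_rows(
  increments=[
    [1,[0.1,0.1,0.1],0],
    [1,[0.1,0.1,0.25],0],
    [1,[0.1,0.1,0.25],0],
    [1,[0.1,0.1,0.25],0],
    [0.7,[0.1,0.1,0.25],0],
    [0.4,[0.1,0.1,0.25],0],
    [0.2,[0.1,0.1,0.25],0],
    [0,[0.1,0.1,0.25],0],
    [0,[0.1,0.1,0.25],0],
    [0,[0.1,0.1,0.25],0],
    [0,[0.1,0.1,0.25],0],
    [0,[0.1,0.1,0.25],0],
  ],
)

```text
t: 16.12
eef_pos: [389.4, -302.2, 263.1]
eef_rot: [[-0.058, 0.998, -0.0], [0.998, 0.058, -0.0], [-0.0, -0.0, -1.0]]
force: [-0.4, 0.5, -0.4]
finger_gap: 71.1
gripper_force: 0.0
```

Request:
play_rows(
  increments=[
    [0,[0,0,0],0],
    [0,[0,0,0],0],
    [0,[0,0,0],0],
    [0,[0,0,0],0],
    [0,[0,0,-2],0],
    [0,[0,0,-4],0],
    [0,[0,0,-6],0],
    [0,[0,0,-6.2],0],
    [0,[0,0,-6.2],0],
    [0,[0,0,-6.2],0],
  ],
)

```text
t: 16.95
eef_pos: [389.1, -301.9, 324.4]
eef_rot: [[-0.058, 0.998, -0.001], [0.998, 0.058, 0.001], [0.001, -0.001, -1.0]]
force: [-0.6, -0.2, 0.3]
finger_gap: 93.9
gripper_force: 0.0
```

```bash
python3 - <<'E'
from ha import *
s=manip.sense();go()
i=grab_frame('wrist');cv2.imwrite('pics/w5.png',i)
handle(i,cam('wrist',s),'back',None)
E
```

```text
t 16.95 pos [ 389.1 -301.9  324.4] yaw 93.32 F [-0.6 -0.2  0.3] gap 93.9 gf 0.0 q6 -51.205690987985456
back [ 306  143   36  200 6798] front 324.0508547008547 143 w [36.6 34.1]
 z 98 front [ 385.7 -226.9   98. ] yaw 93.47350100176035 width 20.648600144436486 origin [ 390.3 -301.7   98. ]
```

View pics/w5.png

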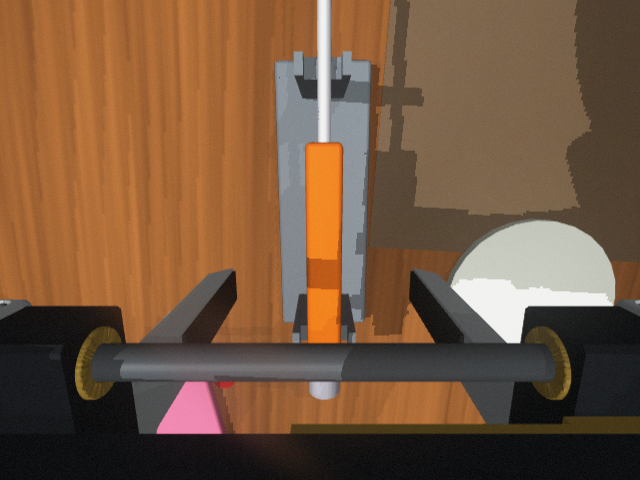

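The picker is back in its forks at (390.3,−301.7), yaw 93.5, the same as before within 1 mm. Now the jar.

```bash
python3 -c "
from h import *
go((647,5,370,93.4))"
```

```text
t 17.0 pos [ 389.  -301.7  323.8] yaw 93.32 F [-0.7  0.4 -0.1] gap 93.8 gf 0.0 q6 -51.20604908899978
(647, 5, 370, 93.4) shift cm [29.1 27.5 -4.6] turn -0.08 rows 9.67581287820377
```

Request:
play_rows(
  increments=[
    [0,[0,0,-3],0],
    [0,[2,2,-4.6],0],
    [0,[5,4.7,-4.6],0],
    [0,[8,7.5,-4.6],0],
    [0,[11,10.3,-4.6],0],
    [0,[14,13.2,-4.6],0],
    [0,[17,16,-4.6],0],
    [0,[20,19,-4.6],0],
    [0,[23,22,-4.6],0],
    [0,[26,24.7,-4.6],0],
    [0,[28.5,27,-4.6],0],
    [0,[29.1,27.5,-4.6],0],
  ],
)

```text
t: 18.0
eef_pos: [648.8, 8.6, 368.6]
eef_rot: [[-0.063, 0.998, -0.002], [0.998, 0.063, 0.002], [0.002, -0.002, -1.0]]
force: [0.1, -0.4, 0.4]
finger_gap: 94.4
gripper_force: 0.0
```

Request:
play_rows(
  increments=[
    [0,[0,0,0],0],
    [0,[0,0,0],0],
    [0,[0,0,0],0],
    [0,[0,0,0],0],
  ],
)

```text
t: 18.33
eef_pos: [646.3, 2.7, 370.7]
eef_rot: [[-0.056, 0.998, -0.001], [0.998, 0.056, -0.0], [-0.0, -0.001, -1.0]]
force: [0.4, -0.9, 0.1]
finger_gap: 93.9
gripper_force: 0.0
```

```bash
cat > wj.py <<'E'
from h import *
s=manip.sense();C=cam('wrist',s);go()
i=grab_frame('wrist');cv2.imwrite('pics/wj.png',i)
h=cv2.cvtColor(i,cv2.COLOR_BGR2HSV);m=cv2.inRange(h,(0,170,90),(5,255,255))|cv2.inRange(h,(175,170,90),(180,255,255))
for st,c in blobs(m,200):print(st,c,plane(C,c,62))
c=max(cv2.findContours(m,0,1)[0],key=cv2.contourArea)
P=np.array([plane(C,p[0],62)[:2] for p in c],np.float32);print(cv2.minEnclosingCircle(P),cv2.fitEllipse(P))
E
python3 wj.py
```

```text
t 18.33 pos [646.3   2.7 370.7] yaw 93.2 F [ 0.4 -0.9  0.1] gap 93.9 gf 0.0 q6 -10.616792565295563
[298, 145, 65, 65, 3289] [330.4 176.5] [649.5  54.7  62. ]
((649.435302734375, 54.242149353027344), 26.278602600097656) ((649.5963134765625, 54.19167709350586), (50.834259033203125, 51.67354965209961), 32.90605926513672)
```

View pics/wj.png

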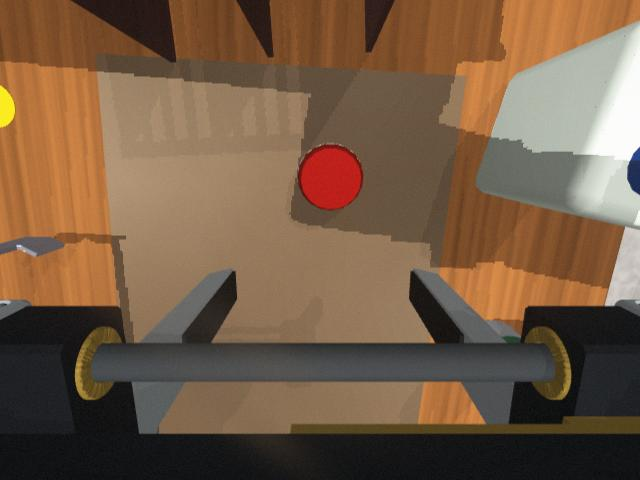

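Wrist view: red cap at (330,177), fitted diameter 51 mm (expected 50), so the jar is upright at (649.6,54.3). Nothing is near it; the white bottle's edge is at (480,190).

```bash
python3 -c "
from h import *
T=cam('top');S=cam('scene');i=grab_frame('top')
p=blobs(mask(i,(0,150,50),(5,255,255),(250,130,340,235)),40);print(p)
W=cam('wrist')
for st,c in p: print(tri(T,c,W,(330.4,176.5)))
go((649.6,54.3,290,93.2),(649.6,54.3,213,93.2))"
```

```text
[([273, 151, 13, 9, 80], array([279.7, 155.3]))]
(array([649.4,  56.2, 103.3]), np.float64(1.9042056607253028))
t 18.43 pos [646.5   2.8 371.2] yaw 93.2 F [0.4 0.  0.3] gap 94.1 gf 0.0 q6 -10.608946599727894
(649.6, 54.3, 290, 93.2) shift cm [5.1 0.6 8.1] turn 0.0 rows 2.306642551263926
(649.6, 54.3, 213, 93.2) shift cm [ 5.1  0.6 15.8] turn 0.0 rows 3.990225200675833
```

The top view is partly hidden by the arm, so I check the height with a second wrist view.

Request:
play_rows(
  increments=[
    [0,[1,0.3,2],0],
    [0,[1.5,0.6,4],0],
    [0,[1.5,0.6,6],0],
    [0,[1.5,0.6,6],0],
    [0,[1.5,0.6,6],0],
    [0,[1.5,0.6,6],0],
  ],
)

```text
t: 18.93
eef_pos: [652.4, 18.9, 312.4]
eef_rot: [[-0.057, 0.998, 0.002], [0.998, 0.057, -0.0], [-0.0, 0.002, -1.0]]
force: [0.1, 0.9, 0.7]
finger_gap: 93.7
gripper_force: 0.0
```

```bash
python3 wj.py; python3 -c "
from h import *
s1=dict(eef_pos=[646.3,2.7,370.7],eef_rot=[[-0.056,0.998,-0.001],[0.998,0.056,0],[0,-0.001,-1]])
i=cv2.imread('pics/wj.png');h=cv2.cvtColor(i,cv2.COLOR_BGR2HSV);m=cv2.inRange(h,(0,170,90),(5,255,255))
b=max(blobs(m,200),key=lambda x:x[0][4]);print(tri(cam('wrist',s1),(330.4,176.5),cam('wrist'),b[1]))
go((649.6,54.3,290,93.2),(649.6,54.3,213,93.2))"
```

```text
t 18.93 pos [652.4  18.9 312.4] yaw 93.27 F [0.1 0.9 0.7] gap 93.7 gf 0.0 q6 -9.19498758847872
[282, 164, 79, 81, 4932] [320.6 204. ] [649.7  55.9  62. ]
((649.9419555664062, 55.159873962402344), 26.740686416625977) ((649.7166137695312, 55.2228889465332), (50.6556510925293, 52.609981536865234), 1.8221900463104248)
(array([650.1,  54. ,  47.2]), np.float64(0.4372737293897462))
t 18.98 pos [652.7  19.  313.1] yaw 93.28 F [ 0.1 -0.2  0.1] gap 94.0 gf 0.0 q6 -9.196689521441865
(649.6, 54.3, 290, 93.2) shift cm [ 3.5 -0.1  2.3] turn 0.08 rows 1.014979050022058
(649.6, 54.3, 213, 93.2) shift cm [ 3.6 -0.1 10. ] turn 0.08 rows 2.5463763584197006
```

Request:
play_rows(
  increments=[
    [0,[1.5,-0.1,0.8],0],
    [0,[3,-0.2,1.5],0],
    [0,[3.6,-0.2,2.3],0],
    [0,[3.6,-0.2,3.5],0],
    [0,[3.6,-0.2,5],0],
    [0,[3.6,-0.2,6.5],0],
    [0,[3.6,-0.2,8],0],
    [0,[3.6,-0.2,9.2],0],
    [0,[3.6,-0.2,10],0],
    [0,[3.6,-0.2,10],0],
    [0,[3.6,-0.2,10],0],
  ],
)

```text
t: 19.9
eef_pos: [648.0, 55.5, 210.4]
eef_rot: [[-0.058, 0.998, -0.001], [0.998, 0.058, -0.0], [0.0, -0.001, -1.0]]
force: [0.8, 0.2, 0.1]
finger_gap: 94.3
gripper_force: 0.0
```

Request:
play_rows(
  increments=[
    [0.3,[0,0,0],0],
    [0.5,[0,0,0],0],
    [0.7,[0,0,0],0],
    [1,[0,0,0],0],
    [1,[0,0,0],0],
    [1,[0,0,0],0],
    [1,[0,0,0],0],
    [1,[0,0,0],0],
    [1,[0,0,0],0],
    [1,[0,0,0],0],
  ],
)

```text
t: 20.73
eef_pos: [648.4, 55.4, 211.6]
eef_rot: [[-0.058, 0.998, 0.001], [0.998, 0.058, -0.0], [-0.0, 0.001, -1.0]]
force: [0.6, 0.0, 1.6]
finger_gap: 57.6
gripper_force: 30.0
```

```bash
python3 -c "
from h import *
go((578.5,-350,233,93.2))"
```

```text
t 20.73 pos [648.4  55.4 211.6] yaw 93.32 F [0.6 0.  1.6] gap 57.6 gf 30.00058025121689 q6 -6.049164793265116
(578.5, -350, 233, 93.2) shift cm [-40.1  -9.3  -2.1] turn 0.12 rows 9.87777045738747
```

Gripped (57.6 mm, 30 N). Lift and carry.

Request:
play_rows(
  increments=[
    [1,[0,0,-1],0],
    [1,[0,0,-2.5],0],
    [1,[0,0,-4.5],0],
    [1,[0,0,-6.5],0],
    [1,[0,0,-8],0],
    [1,[-1.5,-0.4,-8.5],0],
    [1,[-4,-1,-8.5],0],
    [1,[-7,-1.7,-8.5],0],
    [1,[-10,-2.4,-8.5],0],
    [1,[-13,-3.1,-8.5],0],
    [1,[-16,-3.8,-8.5],0],
    [1,[-19,-4.5,-8.5],0],
  ],
)

```text
t: 21.73
eef_pos: [612.7, -139.1, 295.1]
eef_rot: [[-0.058, 0.998, -0.002], [0.998, 0.058, 0.0], [0.0, -0.002, -1.0]]
force: [0.6, 0.0, -0.8]
finger_gap: 57.5
gripper_force: 30.0
```

```bash
python3 -c "
from h import *
go((579.5,-350,296,93.2))"
```

```text
t 21.73 pos [ 612.7 -139.1  295.1] yaw 93.3 F [ 0.6  0.  -0.8] gap 57.5 gf 30.00047653913498 q6 -23.956307696357232
(579.5, -350, 296, 93.2) shift cm [-20.9  -4.5  -0.1] turn 0.1 rows 5.120919371035284
```

Request:
play_rows(
  increments=[
    [1,[-2.5,-0.5,0],0],
    [1,[-5.5,-1.2,0],0],
    [1,[-8.5,-1.8,0],0],
    [1,[-11.5,-2.5,0],0],
    [1,[-14.5,-3.1,0],0],
    [1,[-17.2,-3.7,0],0],
    [1,[-19.2,-4.1,0],0],
    [1,[-20.4,-4.4,0],0],
    [1,[-20.9,-4.5,0],0],
    [1,[-20.9,-4.5,0],0],
    [1,[-20.9,-4.5,0],0],
    [1,[-20.9,-4.5,0],0],
  ],
)

```text
t: 22.73
eef_pos: [581.6, -346.8, 295.8]
eef_rot: [[-0.059, 0.998, -0.001], [0.998, 0.059, 0.001], [0.001, -0.001, -1.0]]
force: [0.3, -0.0, -1.4]
finger_gap: 57.6
gripper_force: 30.0
```

```bash
python3 - <<'E'
from h import *
go((579.5,-350,226,93.2))
s=manip.sense();C=cam('wrist',s);i=grab_frame('wrist');cv2.imwrite('pics/w6.png',i)
m=mask(i,(0,0,150),(180,50,255),(130,0,520,340));p=max(cv2.findContours(m,0,1)[0],key=cv2.contourArea)[:,0]
P=np.array([plane(C,q,12)[:2] for q in p]);r=np.linalg.norm(P-[579.5,-350],axis=1);print(len(P),P.min(0),P.max(0),np.percentile(r,[10,50,90]))
# far-edge (tool +x, i.e. world +y): fit circle R=75 on front rim
E=P[P[:,1]>-330]
from scipy.optimize import least_squares
print(least_squares(lambda c:np.linalg.norm(E-c,axis=1)-75,[579,-350],loss='soft_l1').x)
E
```

```text
t 22.73 pos [ 581.6 -346.8  295.8] yaw 93.4 F [ 0.3 -0.  -1.4] gap 57.6 gf 29.99950647354126 q6 -41.5356195181635
(579.5, -350, 226, 93.2) shift cm [-0.3 -0.2  7. ] turn 0.2 rows 1.676782116027101
583 [ 503.7 -385. ] [ 652.  -275.5] [23.5 72.5 75.7]
[ 577.8 -350.9]
```

View pics/w6.png

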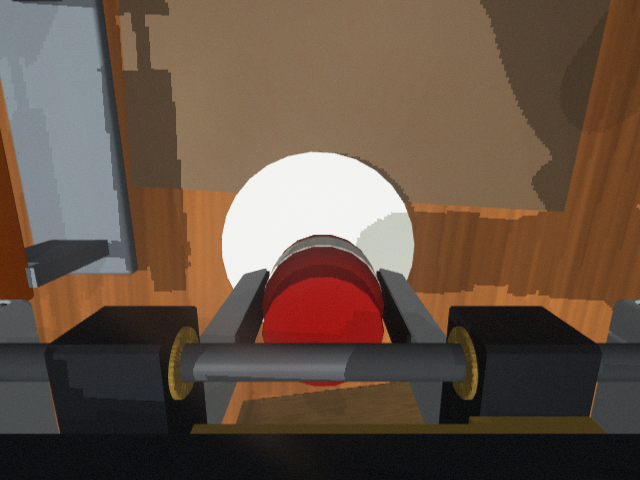

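The jar hangs level above the tile, whose rim fit puts its centre at (578,−351). Lower.

Request:
play_rows(
  increments=[
    [1,[-0.3,-0.3,1],0],
    [1,[-0.4,-0.3,2.5],0],
    [1,[-0.4,-0.3,4],0],
    [1,[-0.4,-0.3,5.2],0],
    [1,[-0.4,-0.3,6.1],0],
    [1,[-0.4,-0.3,6.6],0],
    [1,[-0.4,-0.3,6.8],0],
    [1,[-0.4,-0.3,6.8],0],
    [1,[-0.4,-0.3,6.8],0],
  ],
)

```text
t: 23.53
eef_pos: [578.9, -352.6, 228.7]
eef_rot: [[-0.058, 0.998, 0.001], [0.998, 0.058, -0.001], [-0.001, 0.001, -1.0]]
force: [0.1, 0.0, -0.7]
finger_gap: 57.4
gripper_force: 30.0
```

```bash
python3 -c "
from h import *
go((578,-351,223.6,93.2))"
```

```text
t 23.53 pos [ 578.9 -352.6  228.7] yaw 93.32 F [ 0.1  0.  -0.7] gap 57.4 gf 29.99939739704132 q6 -41.96870941849123
(578, -351, 223.6, 93.2) shift cm [ 0.2 -0.1  0.5] turn 0.12 rows 0.12947587256410145
```

Request:
play_rows(
  increments=[
    [1,[0,0,0.1],0],
    [1,[0,0,0.2],0],
    [1,[0,0,0.3],0],
    [1,[0,0,0.4],0],
    [1,[0,0,0.45],0],
    [1,[0,0,0.5],0],
    [1,[0,0,0.5],0],
    [1,[0,0,0.5],0],
  ],
)

```text
t: 24.2
eef_pos: [578.6, -352.3, 223.6]
eef_rot: [[-0.058, 0.998, -0.0], [0.998, 0.058, -0.0], [-0.0, -0.0, -1.0]]
force: [-2.0, 0.8, 2.5]
finger_gap: 57.4
gripper_force: 30.0
```

```bash
python3 -c "
from h import *
go((578,-351,223.6,93.2))"
```

```text
t 24.2 pos [ 578.6 -352.3  223.6] yaw 93.32 F [-2.   0.8  2.5] gap 57.4 gf 30.000497102737427 q6 -41.96824334784303
(578, -351, 223.6, 93.2) shift cm [ 0.1 -0.1  0. ] turn 0.12 rows 0.035172636894121125
```

Contact (force went from −0.7 to +2.5 N). Release and rise.

Request:
play_rows(
  increments=[
    [0.3,[0,0,0],0],
    [0.2,[0,0,0],0],
    [0.1,[0,0,0],0],
    [0,[0,0,0],0],
    [0,[0,0,0],0],
    [0,[0,0,0],0],
    [0,[0,0,0],0],
    [0,[0,0,0],0],
  ],
)

```text
t: 24.87
eef_pos: [578.6, -352.3, 223.2]
eef_rot: [[-0.058, 0.998, 0.0], [0.998, 0.058, -0.0], [-0.0, 0.0, -1.0]]
force: [-0.3, 0.8, 0.5]
finger_gap: 94.0
gripper_force: 0.0
```

Request:
play_rows(
  increments=[
    [0,[0,0,-1],0],
    [0,[0,0,-3],0],
    [0,[0,0,-6],0],
    [0,[0,0,-9],0],
    [0,[0,0,-12],0],
    [0,[-2,0,-14],0],
    [0,[-4,0,-15],0],
    [0,[-5,0,-15],0],
    [0,[-5,0,-15],0],
    [0,[-5,0,-15],0],
    [0,[-5,0,-15],0],
    [0,[-5,0,-15],0],
  ],
)

```text
t: 25.87
eef_pos: [581.3, -401.0, 371.1]
eef_rot: [[-0.059, 0.998, -0.003], [0.998, 0.059, 0.003], [0.003, -0.003, -1.0]]
force: [0.1, 0.3, -0.2]
finger_gap: 94.6
gripper_force: 0.0
```

```bash
python3 wj.py | sed 's/$/ (cap; +12 tile)/'; python3 - <<'E'
from h import *
C=cam('wrist');i=cv2.imread('pics/wj.png')
m=mask(i,(0,170,90),(5,255,255));c=max(cv2.findContours(m,0,1)[0],key=cv2.contourArea)
print('z74',cv2.fitEllipse(np.array([plane(C,p[0],74)[:2] for p in c],np.float32)))
for n in('top','scene'):
    a=grab_frame(n);cv2.imwrite(f'pics/{n}9.png',a);o=cv2.imread(f'pics/{n}0.png')
    for k,lo,hi in(('blue',(105,150,50),(125,255,255)),('green',(50,150,60),(80,255,255))):
        roi=(100,130,250,235) if n=='top' else (270,280,390,440)
        print(n,k,[(b[0][4],b[1]) for b in blobs(mask(o,lo,hi,roi))],[(b[0][4],b[1]) for b in blobs(mask(a,lo,hi,roi))])
cv2.imwrite('pics/c6.png',np.hstack([cv2.resize(i,(400,300)),cv2.resize(cv2.imread('pics/scene9.png'),(400,300))]))
E
```

```text
t 25.87 pos [ 581.3 -401.   371.1] yaw 93.36 F [ 0.1  0.3 -0.2] gap 94.6 gf 0.0 q6 -44.982121331223794 (cap; +12 tile)
[291, 151, 65, 66, 3275] [323.1 184. ] [ 578.4 -354.4   62. ] (cap; +12 tile)
[40, 246, 23, 22, 404] [ 51.  256.3] [ 349.3 -429.4   62. ] (cap; +12 tile)
((578.7135620117188, -354.5380859375), 26.766141891479492) ((578.4920043945312, -354.8735656738281), (50.75006866455078, 52.655277252197266), 54.36270523071289) (cap; +12 tile)
z74 ((578.662109375, -354.2518615722656), (48.698612213134766, 50.52772521972656), 54.33173370361328)
top blue [(74, array([181.7, 204.3])), (78, array([182.1, 213. ]))] [(69, array([181.6, 204.2])), (70, array([182.1, 212.9]))]
top green [] []
scene blue [(75, array([357.1, 355.6])), (95, array([349.3, 359.4]))] [(74, array([357. , 355.6])), (95, array([349.3, 359.4]))]
scene green [(302, array([375.3, 415.2]))] [(150, array([372.1, 416.9]))]
```

View pics/c6.png

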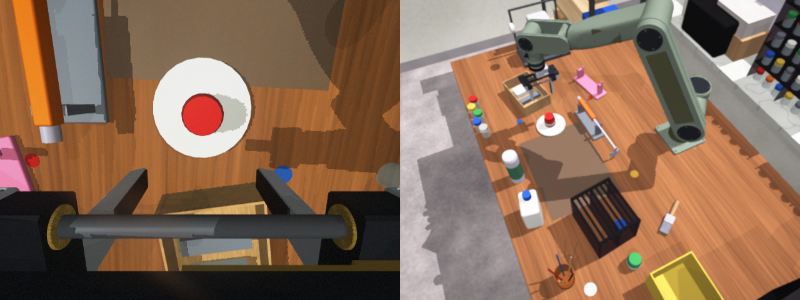

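The jar stands upright on the tile, about 4 mm off its centre. The picker is on its stand, blue has not moved, and green is at the same place (376,416); its smaller mask is most likely shading. Handing in.

```bash
python3 -c "
from rig import manip
print(manip.hand_in())"
```

```text
the job is handed in; nothing more can be done
None
```

The red jar was drawn upright out of the rack with the picker, the picker put back on its stand (within 1 mm of where it was), and the jar set upright on the white tile about 4 mm off centre; the blue and green jars look unmoved, and the job was handed in at about 26 s.

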